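Clear the fixture plate and lay the retaining bar

ROBOT

A 6-joint arm with a two-finger parallel gripper is mounted at the origin on the work surface. World frame = base frame: x ahead of the robot, y to its left, z up, the work surface at z = 0. Lengths are in m, angles in rad, forces in N, time in s.
With the tool pointing down it reaches from about 0.325 to 0.85 m from the base axis. Payload 15.5 kg.
Tool frame: the origin (TCP) lies at the very end of the fingers, on their centre line; the grasp point (between the pads) lies 19 mm behind it; x points along the fingers, y is the direction in which the jaws open and shut, and the axes are right-handed (so a half turn about x gives the same grasp; the last joint's range is limited). The gripper opens to 91 mm and grips with 3 to 60 N. Pads are 32 mm wide; open, the fingers measure 118 mm over their backs; the gripper's body (76 mm by 178 mm) begins 60 mm behind the grasp point.
Start: joints at [-1.294, 0.494, 1.345, -0, 1.302, -0.096], TCP at [0.227, -0.582, 0.214] pointing down, gripper open.
Joint ranges: [-2.91, 2.91], [-0.82, 2.16], [0.22, 2.67], [-1.22, 4.37], [0.12, 2.79], [-3.08, 3.08]. Speed limits (rad/s): [1.89, 1.89, 2.57, 3.01, 3.01, 3.01].

INTERFACE

Orientations are given as a unit quaternion [x, y, z, w].
In Python, from cell import bot, hand, get_state, imaging gives the robot as it stands. Calls block until the motion is done:
- bot.movep(position, orientation): joint-space move of the TCP to a pose.
- bot.move_l(position, velocity=0.15, frame=None): straight line of the TCP; frame=None keeps the orientation; velocity is the mean speed in m/s.
- bot.goto_joints(angles): joint-space move.
- hand.open_jaws() and hand.close_gripper(effort=None): open the fingers fully, or close them until they stop; effort is the grip in N (None keeps the last).
- bot.hold(seconds).
- bot.solve_ik(position, orientation): joint angles nearest the present ones, or None.
- get_state(): the state.
- imaging.read_camera(name): name is "scene" or "top" or "wrist"; returns a dict with "image" (420x560x3 uint8, red, green, blue), "K" (3x3 intrinsics, pixels), "dist" ([k1, k2, p1, p2, k3] as OpenCV has them; the pictures are not rectified), "R" (3x3) and "t" (3): a world point X has camera coordinates R X + t; the wrist camera has in their place "tool_from_camera" (4x4, takes a point from camera to tool coordinates, whose origin is the TCP and whose axes are the tool frame's). Camera axes: x right, y down, z forward; pixel columns grow to the right and rows downward; lengths in m; the calibration is good to about 2 mm. A picture is of the moment at which its call begins: read the wrist's pose just before it. There is no depth.
A pose or a line that the arm cannot do raises bot.MotionError and nothing moves.
- bot.close_job(): hands the job in, once; it reports no verdict.
The state is a dict: "clock": time; "joint_positions": joint angles; "joint_velocities": joint speeds; "joint_torque": joint torques, N m; "ee_pos": TCP position; "tcp_rot": TCP orientation; "wrist_force": force on the tool from outside, world axes, zero at the start; "moment": the same for the moment, N m; "grip_width": finger opening in m.
Only numpy, scipy, OpenCV 4.12 (cv2) and the standard library are available. Lean on these libraries where they do the work, as an engineer would, in place of code of your own. Each camera call takes 0.05 s, during which the arm holds its last target. There are 200 camera calls.

TASK

Using the scraper block rather than the fingers, sweep all four loose steel chips off the fixture plate onto the bench, and put the scraper back down on the bench clear of the fixture. Then lay the long flat bar across the two stands: lower it flat into both slots before letting go, sticking out about equally beyond each stand. Leave the short bar, the wrench and the tin where they are.

Things in the scene. Friction and masses are not known exactly. Their poses are not given: they have to be found in the camera images.
- fixture: Fixed steel plate 260 (x) x 160 (y) x 20 mm, with two grey stands at x = -100 and +100 mm, each 24 (x) x 64 (y) mm, its top 80 mm above the bench. An open-topped slot along x in each: 36 mm wide, 15 mm deep, floor 65 mm above the bench. Between the stands the plate is flat (176 mm clear). Origin: centre of the plate's underside, on the bench; x from stand to stand.
- bar: Long dark steel flat bar (the retaining bar), 280 (x) x 30 (y) x 10 mm thick, about 0.66 kg, lying flat on the bench. Origin: centre of its underside; x along its length, z up.
- bar_mid (a point): Centre of the long bar, 5 mm above its underside.
- scraper: Scraper block standing on the bench: aluminium shoe 130 (x) x 28 (y) x 22 mm high, wooden handle block 64 (x) x 24 (y) mm on top, from 22 to 67 mm high; about 0.25 kg. Origin: centre of its underside; x along its length, z up. The long faces of the shoe (+y, -y) push the chips.
- scraper_mid (a point): Point inside the scraper, 30 mm above its underside.
- chip0: Loose dark steel chip, a round punched slug 18 mm across and 6 mm thick, lying flat on the fixture plate between the stands. Origin: centre of its underside.
- chip1: Loose dark steel chip, a square offcut 16 x 16 x 6 mm, lying flat on the fixture plate between the stands. Origin: centre of its underside.
- chip2: Loose dark steel chip, a round punched slug 18 mm across and 6 mm thick, lying flat on the fixture plate between the stands. Origin: centre of its underside.
- chip3: Loose dark steel chip, a square offcut 16 x 16 x 6 mm, lying flat on the fixture plate between the stands. Origin: centre of its underside.
- chip0_mid (a point): Centre of that chip (3 mm above its underside).
- chip1_mid (a point): Centre of that chip (3 mm above its underside).
- chip2_mid (a point): Centre of that chip (3 mm above its underside).
- chip3_mid (a point): Centre of that chip (3 mm above its underside).
- short_bar: Bystander: short dark steel flat bar, 150 (x) x 30 (y) x 10 mm, too short to span the stands. Origin: centre of its underside.
- wrench: Bystander: steel wrench about 180 mm long lying on the bench along its x. Origin: underside, near its middle.
- tin: Bystander: upright tin, 70 mm across, 100 mm high, out on the left. Origin: centre of its underside.
Mind the look-alikes: they are no part of the job. Of the things that look like the scraper, the smallest one is meant.

How it is judged:
On the way, in this order (a step that is already met when the one before it is completed fails the run):
1. all four chips are off the plate, down on the bench, with the scraper in the gripper (height (world z) of chip0_mid between -0.02 and 0.014 m and height (world z) of chip1_mid between -0.02 and 0.014 m and height (world z) of chip2_mid between -0.02 and 0.014 m and height (world z) of chip3_mid between -0.02 and 0.014 m and contact force between the fingers and scraper above 0.5 N), for 0.1 s.
2. the long bar is down in both slots while still held in the gripper (x of bar_mid in the frame of fixture between -0.015 and 0.015 m and y of bar_mid in the frame of fixture between -0.006 and 0.006 m and z of bar_mid in the frame of fixture between 0.066 and 0.076 m and angle between the x axis of bar and the x axis of fixture, either way round below 0.05 rad and angle between the z axis of bar and the z axis of fixture, either way round below 0.04 rad and contact force between the fingers and bar above 0.5 N), for 0.1 s.
At the end, for the whole second after the job is handed in: Long bar flat on both slot floors (centre 66-73.5 mm up, within 15 mm of midway along, 6 mm across, 0.05 rad of the slots' line, 0.04 rad of level); four chips on the bench (centres below 14 mm); scraper on the bench (mid point 5-45 mm up), not touching the fixture; both at rest (under 10 mm/s) (x of bar_mid in the frame of fixture between -0.015 and 0.015 m and y of bar_mid in the frame of fixture between -0.006 and 0.006 m and z of bar_mid in the frame of fixture between 0.066 and 0.0735 m and angle between the x axis of bar and the x axis of fixture, either way round below 0.05 rad and angle between the z axis of bar and the z axis of fixture, either way round below 0.04 rad and height (world z) of chip0_mid between -0.02 and 0.014 m and height (world z) of chip1_mid between -0.02 and 0.014 m and height (world z) of chip2_mid between -0.02 and 0.014 m and height (world z) of chip3_mid between -0.02 and 0.014 m and height (world z) of scraper_mid between 0.005 and 0.045 m and contact force between scraper and fixture below 0.2 N and linear speed of each of bar, scraper below 0.01 m/s).
It fails at once if the fingers touch a chip (contact force between the fingers and chip0 above 0.5 N or contact force between the fingers and chip1 above 0.5 N or contact force between the fingers and chip2 above 0.5 N or contact force between the fingers and chip3 above 0.5 N).
It fails at once if the short bar is moved by more than 25 mm (distance of short_bar from where it was at the start of the episode above 0.025 m).
It fails at once if the wrench is moved by more than 25 mm (distance of wrench from where it was at the start of the episode above 0.025 m).
It fails at once if the tin is moved by more than 25 mm (distance of tin from where it was at the start of the episode above 0.025 m).
It also fails if it takes over 64 s, if anything falls off the work surface, if the arm or the gripper's body presses on something with over 40 N, if the wrist force passes 120 N, or if a joint passes its speed limit or range.

## Working session

There is one attempt and no reset: what is moved stays moved. The work goes in short steps, each a Python script; the robot and the scene stay as the last script left them, time stands still between calls to the robot, and variables do not carry over. Pictures are saved under pics/ and viewed, about 8 in all and at most 12, crops included, and the job is handed in when it is done.

```bash
ls; mkdir -p pics
cat > h.py <<'E'
import numpy as np, cv2
from cell import bot, hand, get_state, imaging
from scipy.spatial.transform import Rotation as Rn
def snap(name,fn):
    s=get_state(); c=imaging.read_camera(name)
    if name=="wrist":
        T=np.eye(4);T[:3,:3]=Rn.from_quat(s["tcp_rot"]).as_matrix();T[:3,3]=s["ee_pos"]
        W=T@np.array(c["tool_from_camera"]); c["R"]=W[:3,:3].T; c["t"]=-W[:3,:3].T@W[:3,3]
    for k in("K","dist","R","t"): c[k]=np.array(c[k],float)
    c["t"]=c["t"].ravel()
    cv2.imwrite(f"pics/{fn}.png",c["image"][:,:,::-1]); np.savez(f"pics/{fn}.npz",**{k:c[k] for k in("K","dist","R","t","image")})
    return c
def load(fn): return dict(np.load(f"pics/{fn}.npz"))
def cast(c,px,z):
    p=cv2.undistortPoints(np.array(px,float).reshape(-1,1,2),c["K"],c["dist"]).reshape(-1,2)
    d=np.c_[p,np.ones(len(p))]@c["R"]; o=-c["R"].T@c["t"]
    return o+d*((z-o[2])/d[:,2])[:,None]
def quat(a):
    "tool down, jaw axis (tool y) at world angle a"
    x=np.array([0,0,-1.]);y=np.array([np.cos(a),np.sin(a),0]);return Rn.from_matrix(np.c_[x,y,np.cross(x,y)]).as_quat()
E
python3 - <<'E'
from h import *
s=get_state();print(s)
a=snap("top","top0");b=snap("scene","scene0")
for c in(a,b):print(-c["R"].T@c["t"],c["R"][2],c["K"][0,0])
cv2.imwrite("pics/both.png",cv2.resize(np.vstack([a["image"],b["image"]])[:,:,::-1],None,fx=.7,fy=.7))
cv2.imwrite("pics/top_big.png",cv2.resize(a["image"][:,:,::-1],(800,600)))
E
```

```text
pics
{'clock': 0.0, 'joint_positions': array([-1.29451415e+00,  4.94190347e-01,  1.34611222e+00,  1.01944861e-05,
        1.30251189e+00, -9.55020999e-02]), 'joint_velocities': array([-0.00037537,  0.00134768, -0.00088854, -0.00018643, -0.00154869,
        0.00070351]), 'joint_torque': array([ 3.46137611e-03, -8.78810763e+01, -3.81844354e+01,  7.06579979e-02,
        5.32895979e-02, -2.30242013e-04]), 'ee_pos': array([ 0.22695139, -0.58193656,  0.21334022]), 'tcp_rot': array([-0.69488909, -0.13111942,  0.69496015, -0.13025837]), 'wrist_force': array([-0.29611517, -0.73196124,  0.03162224]), 'moment': array([ 0.02209977, -0.02034991,  0.02231485]), 'grip_width': 0.09137339675653317}
[0.4380019  0.01644482 1.29902128] [ 0.10358434  0.00192085 -0.99461882] 406.20648177150105
[ 1.02418953 -0.36038951  0.91960622] [-0.46225485  0.34220794 -0.81805512] 410.3081626947807
```

View pics/top_big.png

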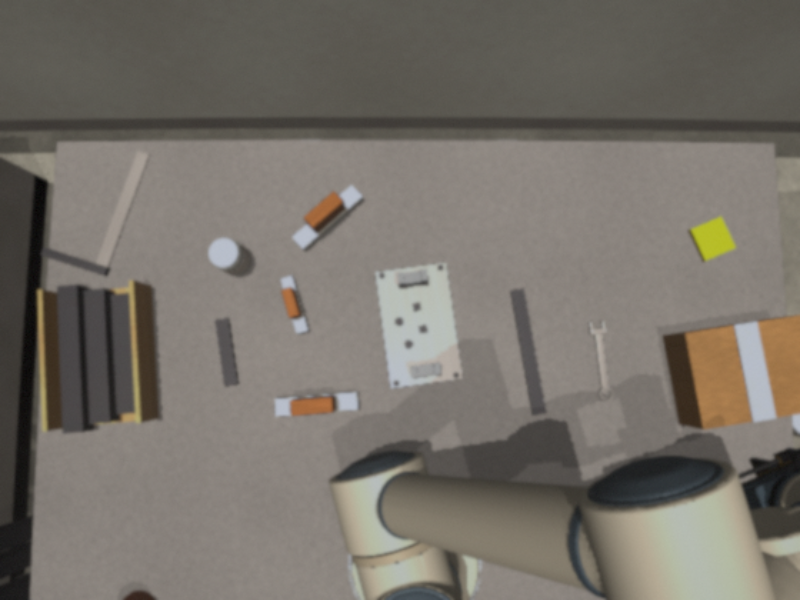

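View pics/scene0.png

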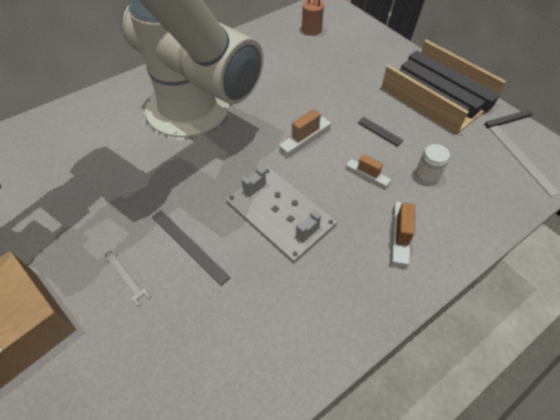

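The top view (800 px) shows three scraper look-alikes, at (294,305), (327,217) and (316,405). The one at (294,305) is about 58 px long, which is roughly 130 mm. The others are about 80 px, so the first one is meant. Chips are at (417,307), (400,322), (423,328) and (408,344), and the long bar is at (528,350). I'll confirm the scraper with the wrist camera before grasping.

Run:
```python
from h import *
c=load("top0"); k=.7
def rect(mask,z,name):
    n,_,st,ct=cv2.connectedComponentsWithStats(mask.astype(np.uint8))
def w(px,z): return cast(c,np.array(px,float)*k,z).round(4).tolist()
print("scr ends",w([(288,278),(303,332)],.022), "handle",w([(291,303)],.06))
print("fix corners",w([(376,271),(446,263),(462,378),(392,387)],.02))
print("stands",w([(413,274),(427,369)],.08))
print("bar ends",w([(518,290),(539,413)],.01)); print("chips",w([(417,307),(400,322),(423,328),(408,344)],.026))
print("short",w([(222,320),(232,385)],.01),"tin",w([(224,252)],.1))
# move above the scraper
e=cast(c,np.array([(288,278),(303,332)])*k,.022); m=e.mean(0); a=np.arctan2(*(e[0]-e[1])[[1,0]])
print(m,a)
bot.movep([m[0],m[1],.25],quat(a+np.pi/2)); print(get_state()["joint_positions"].round(2),get_state()["clock"])
v=snap("wrist","w_scr"); print(-v["R"].T@v["t"],v["R"])
```

```text
scr ends [[0.6254, 0.2841, 0.022], [0.5052, 0.2481, 0.022]] handle [[0.5655, 0.2684, 0.06]]
fix corners [[0.6417, 0.0882, 0.02], [0.66, -0.0679, 0.02], [0.4053, -0.1017, 0.02], [0.3855, 0.0514, 0.02]]
stands [[0.6258, 0.0062, 0.08], [0.4254, -0.0232, 0.08]]
bar ends [[0.6008, -0.2297, 0.01], [0.3287, -0.2715, 0.01]]
chips [[0.5606, -0.0031, 0.026], [0.5274, 0.0342, 0.026], [0.5143, -0.0163, 0.026], [0.4792, 0.0166, 0.026]]
short [[0.5321, 0.4327, 0.01], [0.3881, 0.4057, 0.01]] tin [[0.6691, 0.4046, 0.1]]
[0.56526736 0.26609457 0.022     ] 0.2908764740960306
[ 0.34  0.46  1.3  -0.    1.38 -1.52] 3.3
[0.48941585 0.24358756 0.42164979] [[-2.86954669e-01  9.57944144e-01 -1.89104968e-04]
 [ 9.19029382e-01  2.75353334e-01  2.82073636e-01]
 [ 2.70262859e-01  8.07685539e-02 -9.59392739e-01]]
```

View pics/w_scr.png

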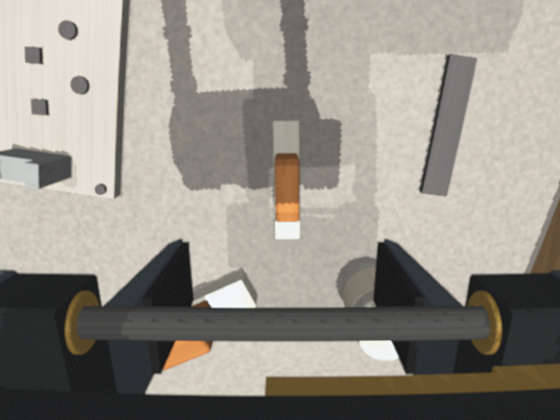

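The smallest scraper is directly below the gripper: its shoe runs from (286,121) to (288,239). A larger orange-handled one is partly visible at (220,320). I'll check its length by ray casting, then grasp it.

Run:
```python
from h import *
c=load("w_scr")
e=cast(c,[(273,121),(299,121),(300,239),(275,239)],.022); print(e.round(4))
A=(e[0]+e[1])/2;B=(e[2]+e[3])/2; d=B-A; L=np.hypot(*d[:2]); a=np.arctan2(d[1],d[0]); m=(A+B)/2
print("L",L,"ang",a,"mid",m, "width",np.linalg.norm(e[0]-e[1]))
h=cast(c,[(275,153),(299,153)],.067).mean(0); print("handle near edge top",h)
assert .115<L<.145
q=quat(a+np.pi/2)
bot.movep([m[0],m[1],.12],q); bot.move_l([m[0],m[1],.030],.12)
hand.close_gripper(40); s=get_state(); print(s["grip_width"],s["clock"],s["ee_pos"],s["wrist_force"])
bot.move_l([m[0],m[1],.15],.15); s=get_state(); print(s["grip_width"],s["wrist_force"],s["joint_positions"].round(2))
snap("scene","s1"); snap("top","t1"); w=snap("wrist","w1")
cv2.imwrite("pics/c1.png",np.hstack([cv2.resize(load("s1")["image"][100:300,200:460],(400,308)),cv2.resize(w["image"],(400,308))])[:,:,::-1])
```

```text
[[0.5085 0.2385 0.022 ]
 [0.5008 0.2643 0.022 ]
 [0.6244 0.3041 0.022 ]
 [0.6325 0.2771 0.022 ]]
L 0.1298926866801084 ang 0.3063345886296813 mid [0.56656814 0.27102161 0.022     ] width 0.02694417324457031
handle near edge top [0.53080888 0.25994891 0.067     ]
0.024022353497697747 5.8667 [0.56658204 0.270966   0.02995167] [ 0.64838119 -1.21458239 -1.17776947]
0.023984121077593262 [ 0.04490911 -0.09492762 -2.60178842] [ 0.35  0.56  1.41  0.    1.17 -1.53]
```

View pics/c1.png

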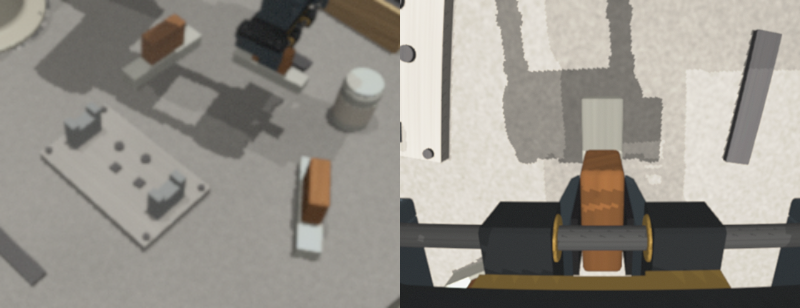

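The scraper is gripped securely (24 mm grip width, about 2.6 N of weight). Next is the sweep towards the fixture's +y side.

```bash
cat >> h.py <<'E'
FC=np.array([.525,-.008]);FA=.14
def fx(x,y,c=None,a=None):
    c=FC if c is None else c; a=FA if a is None else a
    return c+np.array([np.cos(a)*x-np.sin(a)*y,np.sin(a)*x+np.cos(a)*y])
E
python3 - <<'E'
from h import *
q=quat(FA+np.pi/2)
p=fx(0,-.05); bot.movep([*p,.15],q); bot.move_l([*p,.051],.12)
s=get_state(); print(s["clock"],s["wrist_force"],s["joint_positions"].round(2))
bot.move_l([*fx(0,.108),.051],.08); s=get_state(); print(s["clock"],s["wrist_force"],s["grip_width"],s["moment"])
bot.move_l([*fx(0,.14),.12],.15)
a=snap("scene","s2"); b=snap("top","t2"); w=snap("wrist","w2"); print(get_state()["clock"])
cv2.imwrite("pics/c2.png",np.hstack([cv2.resize(a["image"][100:300,180:440],(400,308)),cv2.resize(b["image"][160:290,180:349],(400,308))])[:,:,::-1])
E
```

```text
9.1917 [ 0.24424277  0.2815122  -2.47920074] [-0.22  0.59  1.73  0.    0.82 -1.93]
11.3167 [-0.18912567  0.46846385 -3.87318842] 0.023749636233919708 [ 0.05521827 -0.13519019 -0.0182209 ]
12.125
```

View pics/c2.png

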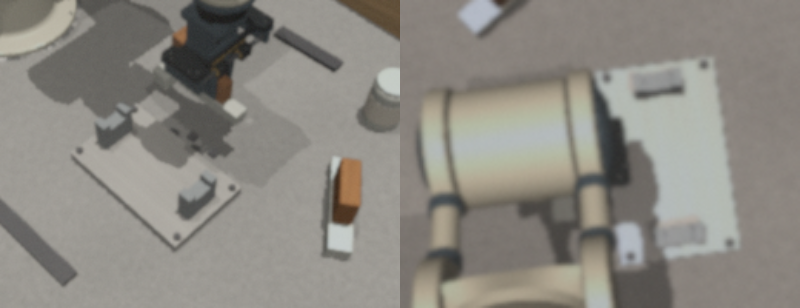

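Run:
```python
from h import *
a=load("s2")["image"];w=load("w2")["image"]
cv2.imwrite("pics/c3.png",np.hstack([cv2.resize(a[160:220,260:340],(400,300),interpolation=2),cv2.resize(w,(400,300))])[:,:,::-1])
```

```text
(no output)
```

View pics/c3.png

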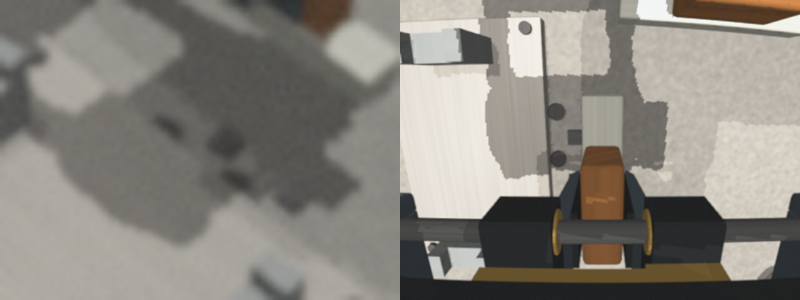

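Run:
```python
from h import *
c=load("s2")
for p in [(170,127),(225,142),(237,180),(290,205)]:
    P=cast(c,[(p[0]/5+260,p[1]/5+160)],.003)[0]; d=P[:2]-FC; print(P.round(3),"y_f",(-np.sin(FA)*d[0]+np.cos(FA)*d[1]).round(3))
bot.movep([.5666,.271,.12],quat(.306+np.pi/2))
a=snap("top","t3");b=snap("scene","s3")
cv2.imwrite("pics/c4.png",np.hstack([cv2.resize(b["image"][130:240,230:373],(400,308)),cv2.resize(a["image"][170:280,220:363],(400,308))])[:,:,::-1]); print(get_state()["clock"])
```

```text
[0.471 0.082 0.003] y_f 0.097
[0.498 0.1   0.003] y_f 0.111
[0.522 0.089 0.003] y_f 0.097
[0.553 0.102 0.003] y_f 0.105
12.8833
```

View pics/c4.png

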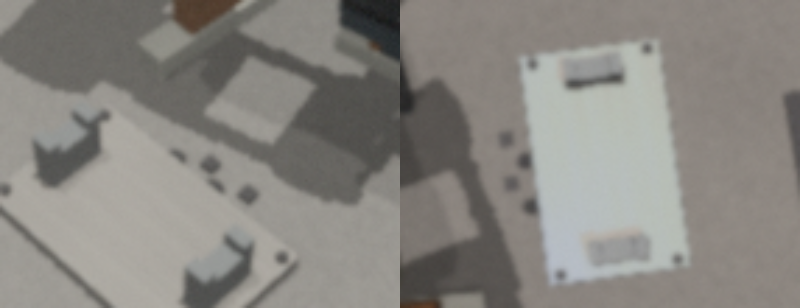

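All four chips lie on the bench left of the plate, at (505,138), (525,160), (511,183) and (530,206) in the right-hand crop. The plate is clear. I'll set the scraper down, then get one wrist view of the fixture and bar.

Run:
```python
from h import *
bot.move_l([.5666,.271,.0305],.12); hand.open_jaws(); bot.move_l([.5666,.271,.13],.2)
for z in(.40,.36,.32):
    try: bot.movep([.59,-.12,z],quat(FA+np.pi/2)); break
    except bot.MotionError as e: print(z,e)
bot.hold(.2)
w=snap("wrist","w5"); print(get_state()["clock"],z)
cv2.imwrite("pics/w5b.png",cv2.resize(w["image"],(800,600))[:,:,::-1])
```

```text
17.5083 0.4
```

View pics/w5b.png

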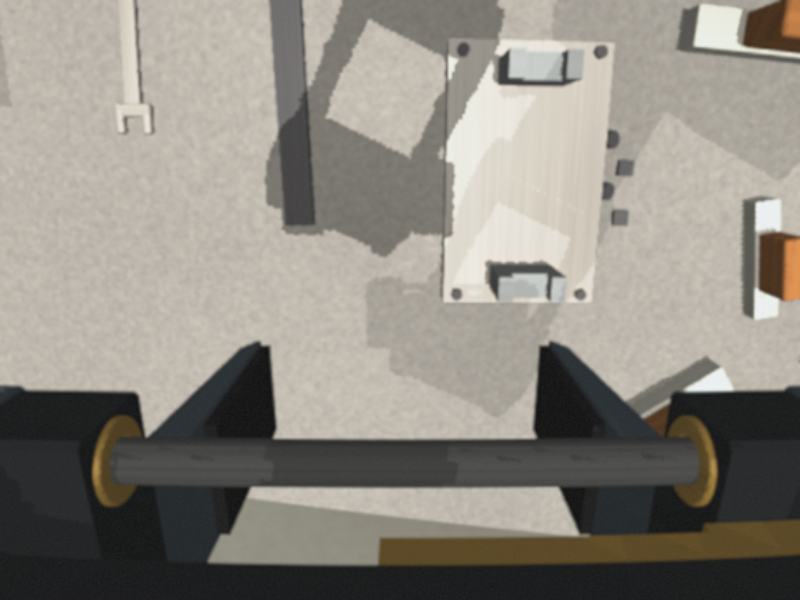

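Run:
```python
from h import *
c=load("w5");k=.7
def rep(n,P):
    m=P.mean(0); u=(P[0]+P[1]-P[2]-P[3])/2*-1; u=-u; v=(P[0]+P[3]-P[1]-P[2])/2
    print(n,P[:,:2].round(4).tolist(),"mid",m.round(4),"len",np.linalg.norm(u[:2]).round(4),"ang",np.arctan2(-u[1],-u[0]).round(4),"w",np.linalg.norm(v[:2]).round(4),"angv",np.arctan2(-v[0],v[1]).round(4))
rep("corners",cast(c,np.array([(449,39),(614,43),(591,302),(443,302)])*k,.02))
rep("screws",cast(c,np.array([(463,49),(601,51),(580,295),(456,294)])*k,.02))
st=cast(c,np.array([(508,66),(583,65),(564,288),(500,288)])*k,.08); rep("stands",st)
# bar edges by thresholding rows
g=cv2.cvtColor(c["image"],cv2.COLOR_RGB2GRAY)
h=load("w5")["image"]
big=cv2.resize(c["image"][10:220,290:440],(600,840//1*1)[:2],interpolation=2)
a=cv2.resize(c["image"][20:70,340:420],(800,500),interpolation=2)[:,:,::-1]; b=cv2.resize(c["image"][175:215,330:410],(800,400),interpolation=2)[:,:,::-1]
cv2.imwrite("pics/stand.png",cv2.resize(np.vstack([a,b]),(530,596)))
# chips height sanity; then move to bar view
B=cast(c,np.array([(289,226),(315,224)])*k,.01); print("bar end",B.round(4))
bot.movep([.525,-.25,.25],quat(.15+np.pi/2)); bot.hold(.2); w=snap("wrist","w6")
for z in (.3,.34): pass
cv2.imwrite("pics/comb.png",np.hstack([cv2.resize(np.vstack([a,b]),(400,450)),cv2.resize(w["image"],(400,300)).repeat(1,0)[:,:,::-1] if 0 else cv2.copyMakeBorder(cv2.resize(w["image"],(400,300))[:,:,::-1],0,150,0,0,0)]))
print(get_state()["clock"])
```

```text
corners [[0.4046, -0.1019], [0.3832, 0.0552], [0.6387, 0.0917], [0.6613, -0.0662]] mid [ 0.5219 -0.0053  0.02  ] len 0.2586 ang 0.1402 w 0.159 angv -3.0027
screws [[0.4114, -0.0873], [0.3924, 0.0442], [0.6328, 0.078], [0.6506, -0.0539]] mid [ 0.5218 -0.0047  0.02  ] len 0.2421 ang 0.1391 w 0.133 angv -3.0024
stands [[0.43, -0.0516], [0.419, 0.0123], [0.615, 0.0386], [0.6238, -0.0219]] mid [ 0.522  -0.0056  0.08  ] len 0.1969 ang 0.1425 w 0.0629 angv -2.9843
bar end [[ 0.6051 -0.2379  0.01  ]
 [ 0.5993 -0.2111  0.01  ]]
18.6083
```

View pics/comb.png

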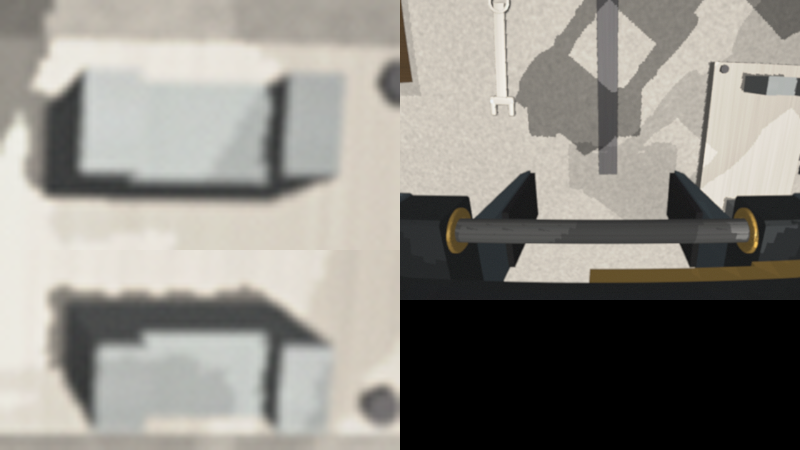

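Run:
```python
from h import *
c=load("w5");k=.7
P=cast(c,np.array([(287,0),(302,225)])*k,.01);d=P[1]-P[0];d/=np.linalg.norm(d);print("w5",P.round(4),np.arctan2(d[1],d[0]),"mid",(P[1]-.14*d).round(4))
c=load("w6")
g=cv2.GaussianBlur(cv2.cvtColor(c["image"],cv2.COLOR_RGB2GRAY),(5,5),0).astype(float)
L=[];R=[]
for r in range(10,235,5):
    dx=np.diff(g[r,262:320]); i=dx[:29].argmin();j=29+dx[29:].argmax(); L.append((r,262.5+i,dx[i]));R.append((r,262.5+j,dx[j]))
for E in(L,R):
    E=np.array(E); p=np.polyfit(E[:,0],E[:,1],1); 
    for _ in range(5):
        ok=abs(E[:,1]-np.polyval(p,E[:,0]))<2.5; p=np.polyfit(E[ok,0],E[ok,1],1)
    print(p,ok.sum(),len(E))
    Q=cast(c,[(np.polyval(p,0),0),(np.polyval(p,230),230)],.01); print(Q.round(4),np.arctan2(*(Q[1]-Q[0])[[1,0]]))
dy=np.diff(g[200:280,291]); print("end row",200+dy.argmax(), cast(c,[(291,200.5+dy.argmax())],.01))
```

```text
w5 [[ 0.3892 -0.2599  0.01  ]
 [ 0.6022 -0.2245  0.01  ]] 0.16479040057225094 mid [ 0.4641 -0.2475  0.01  ]
[1.53886693e-02 2.74275582e+02] 45 45
[[ 0.3488 -0.2848  0.01  ]
 [ 0.5876 -0.2453  0.01  ]] 0.1638070773442374
[-6.93230313e-03  3.05285634e+02] 44 45
[[ 0.344  -0.2542  0.01  ]
 [ 0.583  -0.2157  0.01  ]] 0.15975872420744813
end row 243 [[ 0.60176608 -0.22756617  0.01      ]]
```

Run:
```python
from h import *
m=[.4638,-.2504]
bot.movep([*m,.12],quat(.162+np.pi/2)); bot.move_l([*m,.002],.12); hand.close_gripper(55); bot.hold(.2)
s=get_state();print(s["grip_width"],s["wrist_force"],s["clock"])
bot.move_l([*m,.17],.15);s=get_state();print(s["grip_width"],s["wrist_force"],s["moment"])
FC=[.5219,-.0052];FA=.1402
bot.movep([*FC,.17],quat(FA+np.pi/2)); bot.move_l([*FC,.105],.12); bot.hold(.3)
w=snap("wrist","w7");t=snap("top","t7");s=snap("scene","s7");print(get_state()["clock"],get_state()["ee_pos"])
cv2.imwrite("pics/c7.png",np.hstack([cv2.resize(w["image"],(400,300)),cv2.resize(s["image"][150:270,210:370],(400,300))])[:,:,::-1])
```

```text
0.029103299055129768 [ 0.41652387 -0.48127921 -0.34310448] 21.5333
0.029154478396641485 [-0.01875012  0.35426359 -7.39874168] [ 0.15077788 -0.16841778  0.00443828]
24.9333 [ 0.52199466 -0.00517898  0.10521079]
```

View pics/c7.png

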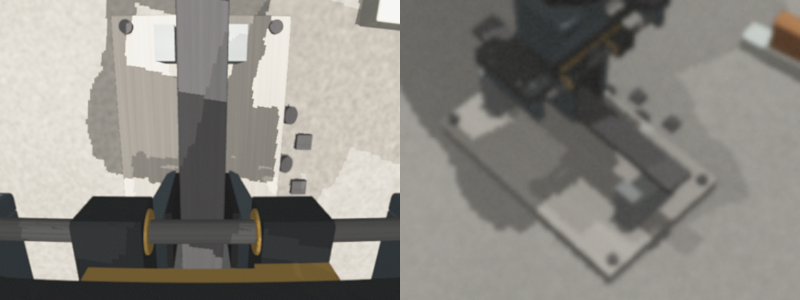

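Run:
```python
from h import *
c=load("w7"); FC=np.array([.5219,-.0052]);FA=.1402
v=np.array([-np.sin(FA),np.cos(FA)]);u=np.array([np.cos(FA),np.sin(FA)])
g=cv2.cvtColor(c["image"],cv2.COLOR_RGB2GRAY).astype(float)
cv2.imwrite("pics/c8.png",cv2.resize(c["image"][10:110,190:380],(800,421),interpolation=2)[:,:,::-1])
for r in(50,60,70,75):
    d=np.diff(cv2.GaussianBlur(g,(3,3),0)[r]); i=[j for j in range(200,370) if abs(d[j])>8 and abs(d[j])==abs(d[j-2:j+3]).max()]
    for j in i:
        f=lambda z:(cast(c,[(j+.5,r)],z)[0,:2]-FC)
        print(r,j,round(d[j]),"z.08 y",(f(.08)@v*1e3).round(1),"x",(f(.08)@u*1e3).round(0),"z.113 y",(f(.113)@v*1e3).round(1))
```

```text
50 243 -58 z.08 y -18.6 x -105.0 z.113 y -15.3
50 319 41 z.08 y 18.6 x -105.0 z.113 y 15.7
50 346 -28 z.08 y 31.9 x -105.0 z.113 y 26.7
60 244 -53 z.08 y -18.2 x -100.0 z.113 y -15.0
60 319 43 z.08 y 18.8 x -100.0 z.113 y 15.8
60 345 -28 z.08 y 31.6 x -100.0 z.113 y 26.4
60 369 37 z.08 y 43.5 x -101.0 z.113 y 36.4
70 244 -53 z.08 y -18.3 x -96.0 z.113 y -15.1
70 319 42 z.08 y 18.9 x -96.0 z.113 y 15.8
70 345 -31 z.08 y 31.8 x -96.0 z.113 y 26.6
75 244 -54 z.08 y -18.4 x -93.0 z.113 y -15.1
75 319 42 z.08 y 18.9 x -93.0 z.113 y 15.9
75 345 -28 z.08 y 31.9 x -93.0 z.113 y 26.7
75 369 34 z.08 y 43.9 x -93.0 z.113 y 36.7
```

View pics/c8.png

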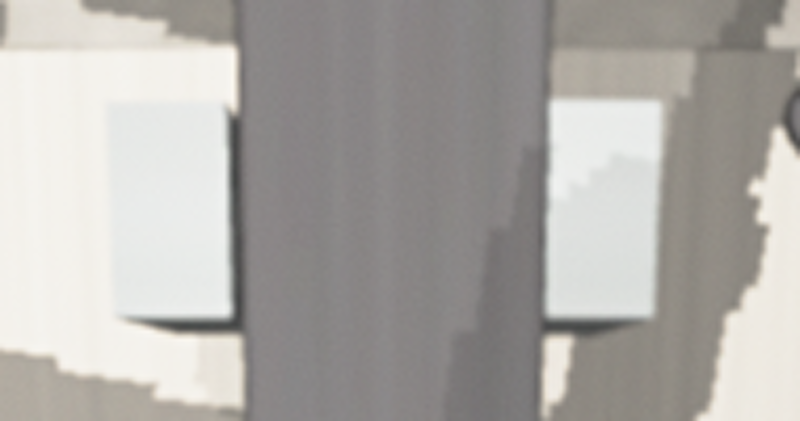

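The bar is centred over the slot to about 0.3 mm (stand centre +0.15 mm, bar centre +0.35 mm), and the stand's x is as expected. I'll lower the bar now.

Run:
```python
from h import *
FC=[.5219,-.0052]
bot.move_l([*FC,.075],.06); s=get_state();print(s["wrist_force"],s["grip_width"])
for z in(.071,.069,.068,.067,.0665):
    bot.move_l([*FC,z],.02); s=get_state();print(z,s["wrist_force"].round(1),s["moment"].round(2))
    if s["wrist_force"][2]>-2: break
bot.hold(.4); s=get_state();print(s["wrist_force"].round(1),s["ee_pos"],s["clock"])
w=snap("wrist","w9a");t=snap("scene","s9a")
cv2.imwrite("pics/c9.png",np.hstack([cv2.resize(w["image"],(400,300)),cv2.resize(t["image"][150:270,210:370],(400,300))])[:,:,::-1])
```

```text
[ 0.55489237  0.6991593  -7.93208915] 0.029254954095215915
0.071 [ 0.4  0.2 -7.3] [ 0.06 -0.15  0.01]
0.069 [-0.5 -0.4 -7.9] [ 0.09 -0.19  0.01]
0.068 [-0.2 -0.3 -7.2] [ 0.17 -0.12  0.05]
0.067 [ 1.1  0.6 -6.9] [ 0.05 -0.18  0.03]
0.0665 [-3.8 -0.9  5.1] [ 0.15  0.36 -0.03]
[-2.3  0.   5.8] [ 0.52198102 -0.0052042   0.06696638] 27.3333
```

View pics/c9.png

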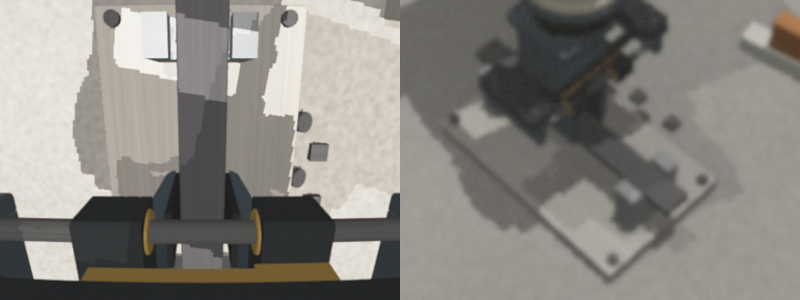

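Contact came at the expected height, and both slots hold the bar. I'll release it, back off and check.

Run:
```python
from h import *
FC=np.array([.5219,-.0052]);FA=.1402
hand.open_jaws(); bot.move_l([*FC,.16],.15); bot.movep([.60,.03,.38],quat(FA+np.pi/2)); bot.hold(.3)
w=snap("wrist","w10");print(get_state()["clock"])
cv2.imwrite("pics/c10.png",cv2.resize(w["image"],(800,600))[:,:,::-1])
```

```text
30.525
```

The viewing limit is reached, so I'll check numerically.

Run:
```python
from h import *
c=load("w10");FC=np.array([.5219,-.0052]);FA=.1402
g=cv2.GaussianBlur(cv2.cvtColor(c["image"],cv2.COLOR_RGB2GRAY),(3,3),0)
def samp(xs,ys,z):
    P=np.array([[*fx(x,y,FC,FA),z] for x,y in zip(xs,ys)])
    p,_=cv2.projectPoints(P,cv2.Rodrigues(c["R"])[0],c["t"],c["K"],c["dist"]);p=p.reshape(-1,2).astype(np.float32)
    return cv2.remap(g,p[None,:,0],p[None,:,1],1)[0].astype(int),p
xs=np.arange(-.16,.161,.004)
for y in(-.006,.006):
    v,p=samp(xs,0*xs+y,.075); print("along y",y,list(zip((xs*1e3).round().astype(int).tolist(),v.tolist())))
ys=np.arange(-.026,.0261,.002)
for x in(-.12,-.1,-.05,0.05,.1,.12):
    v,p=samp(0*ys+x,ys,.075); print("across x",x,p[13].round(),v.tolist())
s=snap("wrist","w11")["image"]; print("change",np.abs(s.astype(int)-c["image"]).mean())
```

```text
along y -0.006 [(-160, 0), (-156, 0), (-152, 0), (-148, 0), (-144, 0), (-140, 0), (-136, 0), (-132, 0), (-128, 0), (-124, 0), (-120, 0), (-116, 9), (-112, 98), (-108, 118), (-104, 117), (-100, 118), (-96, 119), (-92, 119), (-88, 119), (-84, 119), (-80, 119), (-76, 119), (-72, 119), (-68, 119), (-64, 119), (-60, 120), (-56, 120), (-52, 120), (-48, 121), (-44, 121), (-40, 121), (-36, 121), (-32, 121), (-28, 120), (-24, 121), (-20, 121), (-16, 122), (-12, 121), (-8, 120), (-4, 85), (0, 75), (4, 74), (8, 75), (12, 74), (16, 75), (20, 74), (24, 74), (28, 74), (32, 73), (36, 73), (40, 73), (44, 74), (48, 73), (52, 73), (56, 73), (60, 72), (64, 72), (68, 72), (72, 72), (76, 71), (80, 72), (84, 72), (88, 72), (92, 72), (96, 77), (100, 116), (104, 118), (108, 118), (112, 119), (116, 117), (120, 108), (124, 107), (128, 106), (132, 105), (136, 106), (140, 128), (144, 167), (148, 171), (152, 168), (156, 173), (160, 172)]
along y 0.006 [(-160, 0), (-156, 0), (-152, 0), (-148, 0), (-144, 0), (-140, 0), (-136, 0), (-132, 0), (-128, 0), (-124, 0), (-120, 0), (-116, 7), (-112, 75), (-108, 101), (-104
[... 967 characters left out ...]
18, 117, 119, 124, 152, 194, 213, 214, 214, 214]
across x -0.05 [262.  59.] [231, 232, 232, 232, 234, 226, 177, 125, 121, 121, 120, 120, 120, 121, 121, 120, 122, 121, 121, 122, 128, 170, 213, 222, 229, 234, 235]
across x 0.05 [263. 144.] [141, 143, 145, 145, 143, 133, 104, 79, 74, 74, 73, 73, 73, 73, 74, 74, 74, 73, 73, 74, 75, 92, 110, 116, 129, 140, 143]
across x 0.1 [264. 183.] [207, 201, 189, 168, 167, 185, 157, 122, 114, 116, 116, 117, 114, 104, 92, 83, 80, 85, 87, 78, 78, 101, 121, 126, 126, 126, 126]
across x 0.12 [264. 198.] [188, 187, 188, 188, 189, 185, 158, 126, 114, 109, 108, 110, 112, 112, 112, 111, 109, 110, 113, 116, 122, 136, 156, 167, 177, 186, 188]
change 1.4004563492063493
```

```bash
python3 -c "
from h import *
bot.close_job(); print(get_state()['clock'])"
```

```text
the job is handed in; nothing more can be done
the job is handed in; nothing more can be done
```

The job is done and handed in after about 31 s of robot time; no verdict was reported.

- **Chips:** I swept all four off the plate's left side with the smallest scraper (130 mm shoe). Views from the scene, top and wrist cameras showed all four on the bench and the plate clear while the scraper was still held.
- **Scraper:** I put it back where it came from, well clear of the fixture. The next wrist image showed it there.
- **Bar:** I gripped it at its middle and lined it up over the slots to about 0.3 mm. It was lowered until the wrist force changed sign at the expected height, held for 0.4 s, then released.
- **Last check:** The bar's far end was at +141 mm against 140 mm ideal. It sat about 0.7 mm off-centre across the slots at both stands. The near end was outside that image.

The final view was checked by numbers only, because the 12-picture viewing limit had been reached. The top and wrist cameras disagreed on the fixture centre by about 2.5 mm. I used the wrist value, and the close-up over the slot agreed with it.

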